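Snap a retaining ring onto a spring-loaded instrument spindle

ROBOT

A 7-joint arm with a two-finger parallel gripper is mounted at the origin on the work surface. World frame = base frame: x ahead of the robot, y to its left, z up, the work surface at z = 0. Lengths are in mm, angles in rad, forces in N, time in s.
With the tool pointing down it reaches from about 400 to 875 mm from the base axis. Payload 4.4 kg.
Tool frame: the origin (TCP) lies midway between the tips of the shut fingers; the grasp point (between the pads) lies 19 mm behind it (ctrl.pinch_z is the distance from the TCP to the grasp point, in mm); z points along the fingers, y is the line along which they close (so a half turn about z gives the same grasp; the last joint's range is limited). The gripper opens to 85 mm and grips with 20 to 120 N. Pads are 22 mm wide; open, the fingers measure 114 mm over their backs; the gripper's body (76 mm by 85 mm) begins 54 mm behind the grasp point. The pads swing forward as they close: fully open they stand 13 mm farther back than shut.
Start: joints at [1.059, 0.628, 0.038, 1.517, -0.027, 0.996, -0.02], TCP at [280.296, -586.474, 203.113] pointing down, gripper open.
Joint ranges: [-3.06, 3.06], [-0.37, 2.12], [-1.25, 1.32], [0.18, 2.47], [-1.1, 4.24], [0.23, 1.98], [-2.94, 2.94]. Speed limits (rad/s): [2.57, 2.57, 3.14, 3.14, 3.14, 3.14, 3.14].

INTERFACE

Orientations are given as [roll, pitch, yaw] about the fixed x, y, z axes, in that order (R = Rz(yaw) Ry(pitch) Rx(roll)).
In Python, from cell import read_state, cams, order, ctrl gives the robot as it stands.
- The arm moves only by the tool move_arm, never from a script. Its argument "targets" is text: rows parted by semicolons, each of 7 numbers parted by spaces: the gripper's target within -1 to 1 (fully open at 1, half-way at 0, shut at -1), then the shift along the tool's x, y, z in cm, then the turn, a rotation vector about the tool's x, y, z in degrees. A call has 1 to 5 rows; each row shifts and turns the commanded pose from where the row before left it, along the tool's axes as they then stand; what a row does not reach is not made up. A row lasts 1/12 s, in which the tool goes at most 41.7 mm and 7.16 degrees, less where a joint would pass 70% of its speed; a pose out of reach is approached as far as the arm can. A call with a gripper value outside its range is refused whole. The fingers move at their own pace and stop on an object; the grip force is fixed at half the most. Time passes only in rows, so rows that do not move let the fingers close. It gives the time, the measured TCP pose, the force, the opening and the grip force at its end, in the units of the state.
- read_state(): the state, without advancing time (a new reading comes with each control period).
- cams.get_image(name): name is "scene" or "top"; returns a dict with "color" (384x512x3 uint8, red, green, blue), "fovy" (degrees; the focal length in pixels is half the picture's height over the tangent of half this angle, whatever the lens; pixels are square), "cx", "cy" (the principal point, pixels), "rvec" (rotation vector, rad) and "tvec" (3), from world to camera coordinates, as OpenCV has them. Camera axes: x right, y down, z forward; pixel columns grow to the right and rows downward; lengths in mm; the calibration is good to about 2 mm. A picture is of the moment at which its call begins. There is no depth.
- order.finish_job(): hands the job in; it is judged then, once.
The state is a dict: "clock": time; "qpos": joint angles; "qd": joint speeds; "tau": joint torques, N m; "eef_pos": TCP position; "tool_rot": TCP orientation; "force": force on the tool from outside, world axes, zero at the start; "torque": the same for the moment, N m; "width": finger opening in mm; "gripper_force": force on a finger pad.
Only numpy, scipy, OpenCV 4.12 (cv2) and the standard library are available. Lean on these libraries where they do the work, as an engineer would, in place of code of your own. Each camera call takes 0.05 s, during which the arm holds its last target. There are 200 camera calls.

TASK

Take the ring pliers from their stand, put their tips into the eyes of the retaining ring on the aluminium block, squeeze the handles to spread the ring and lift it off. Carry it over the end of the spindle, press it gently down against the springy collar until it is level with the groove and let it close there, so that it sits fully contracted and level in the groove. Then stand the empty pliers upright on their stand again; touch the ring only with the pliers, press gently at all times, and leave the meter, mouse and jar where they are.

Things in the scene. Friction and masses are not known exactly. Their poses are not given: they have to be found in the camera images.
- pliers: Upright ring pliers, 0.2 kg, loose. Origin on tool axis at the feet's underside, z up, x to the tips. 3 feet (z 0 to 24) press on the ring's top: x -24..-16, |y|<7; x 2..14, |y| 17..27. Plate over them z 24..29. Space between feet clear for the spindle. Feet stand on the stand top or, with tips in the eyes, on the ring (origin 5 mm over the ring's).
- pliers_grip (a point): Between the two upright rubber handle paddles (at +y and -y), 54 mm above the feet; paddles 26 mm wide along x, 4 thick, z 31 to 76. Grip across them (along y) from above: 60 mm over both at rest, 34 mm at the stop. Return spring 6 N at rest, 9 N at stop; ring adds 3 to 6 N. Carry unspread at 58 mm; at the stop squeeze firmly, about 35 N.
- pliers_tips (a point): Midway between the lower ends of the two tip pins: pins 4 x 4 mm, at pliers x = 28, y = +-8.2 at rest (+-9.2 at the carrying squeeze), 7 mm below the feet. Squeezing the handles SPREADS the pins: each moves out along y as far as each paddle moves in (13 mm at the stop).
- stand: Fixed black block carrying the pliers; place and yaw vary. Origin under its middle. Pliers stand on its flat top, 36 mm up, origin over origin, x axes alike; top spans x -27..21, |y|<34, so the pins hang free beyond the +x edge. Foot plate 8 mm high, x -40..14, |y|<45.
- ring: Steel retaining ring, 45 g, loose on the ring block; origin at its centre on the underside, z up, x to the eyes. 5 mm thick, 42 mm outside, four inward lobes on a 26 mm circle when closed, hinged at the back (x = -21). Spread at the pliers' stop it opens to about 33 mm, stays concentric, and friction of the pins carries it.
- ring_eyes (a point): Midway between the two eyes at mid thickness: lugs at ring x = 28, y = +-9 with 7 x 7 mm through holes (1.5 mm play round each pin). Spread at the stop, the eyes come about 3 mm nearer the ring's centre, so the ring then sits about 3 mm further to +x under the pliers, and its back may droop a few mm until the feet press it level.
- ring_left (a joint): How far the ring is spread: rad of one half (both alike). 0 = fully contracted, about 0.12 = clamped on the spindle's full diameter (not in the groove), about 0.21 = pliers at their stop.
- ring_block: Fixed aluminium block under the ring; place and yaw vary. Origin at underside. Top 30 mm up, x -27..22, |y|<32. A boss, 22.6 mm diameter, 4 mm high, locates the ring loosely at the origin, eyes hanging free over the +x edge. The ring lifts straight up.
- fixture: Fixed grey spindle housing 96 x 96 mm, 26 high, round flange 68 mm diameter to 32; origin at centre underside, z up; place and yaw vary. The spindle stands on its axis. Hidden shims set the spindle's height: its tip is 66 to 84 mm above the origin; this is not reported, find it by feel. Any ring yaw on it is right.
- spindle_axis (a point): On the spindle axis, on the flange top (32 mm up). Spindle 30 mm diameter. From the tip down: chamfer 0-4 mm (24 mm at tip), full 4-16, groove 16-23.5 (25.6 mm diameter). A 42 mm brass collar on a spring, top 19 mm below the tip, covers the groove's low end. The ring must push it down 2 to 4.5 mm (hard stop): 4 N at touch, 6.5 N at 2 mm, 9.5 N at 4.5 mm; let go there.
- multimeter: Yellow bench meter, loose bystander, 96 x 72 x 36 mm; origin at the centre underside.
- mouse: Black computer mouse, loose bystander, 100 x 58 x 22 mm; origin at the centre underside.
- grease_jar: White jar, loose bystander, 54 mm diameter, 55 mm high; origin at the centre underside.
Mind the look-alikes: they are no part of the job. Several things have the shape of the fixture; the one meant has the colours described above.

How it is judged:
By the outcome, as a careful person would: the job done as asked, in the order asked, and still so for the second after the job is handed in, with the robot touching nothing.
It also fails if it takes over 61 s, if anything falls off the work surface, if the arm or the gripper's body presses on something with over 40 N, if the wrist force passes 120 N, or if a joint passes its speed limit or range.

## Working session

There is one attempt and no reset: what is moved stays moved. The work goes in short steps, Python scripts to look and compute and a tool call to move; the robot and the scene stay as the last step left them, time stands still between calls to the robot, and variables do not carry over. Pictures are saved under pics/ and viewed, at most 13 in all, crops included, and the job is handed in when it is done.

Besides the shell and the picture viewer there is one more tool, called after "Request:" as a command line: name --argument value ..., lists and objects as JSON in quotes. move_arm: Moves the arm, as the interface text tells. Its arguments: {"type":"object","properties":{"targets":{"type":"string"}},"required":["targets"]}

```bash
ls; mkdir -p pics; python3 - <<'E'
from cell import read_state,cams,order,ctrl
import cv2,numpy as np
for n in("scene","top"):
    im=cams.get_image(n); cv2.imwrite(f"pics/{n}0.png",cv2.resize(im["color"][:,:,::-1],(800,600),interpolation=cv2.INTER_CUBIC))
    cv2.imwrite(f"pics/{n}0raw.png",im["color"][:,:,::-1])
    R=cv2.Rodrigues(np.array(im["rvec"],float))[0]
    print(n,{k:v for k,v in im.items() if k!="color"}, -R.T@np.array(im["tvec"]).ravel())
print(read_state(),ctrl.pinch_z)
E
```

```text
pics
scene {'fovy': 52.47000567026279, 'cx': 258.86534962207617, 'cy': 194.68533199935544, 'rvec': array([ 1.4726841 ,  2.0507623 , -0.86285221]), 'tvec': array([  86.33763805, -301.95141982, 1379.7405787 ])} [1173.72495161  287.38581068  736.2690038 ]
top {'fovy': 54.693139514577474, 'cx': 258.2712040626218, 'cy': 194.82096186569706, 'rvec': array([ 2.19508222, -2.02157178,  0.19801948]), 'tvec': array([ 61.83635603, 584.8580516 , 857.27830145])} [396.14669374  90.14283378 956.94870716]
{'clock': 0.1, 'qpos': array([ 1.05919878,  0.62927094,  0.03846726,  1.51823759, -0.02700254,
        0.99629329, -0.01998506]), 'qd': array([ 3.37887562e-04, -2.79687170e-03, -4.71096393e-05, -2.14464967e-03,
       -2.28342430e-04,  2.71867181e-04, -2.11018729e-04]), 'tau': array([ 3.93068432e-03, -5.64530361e+01,  1.23094797e+00, -1.93972814e+01,
        1.13765773e-02,  5.51111312e-03,  3.32445303e-06]), 'eef_pos': array([ 280.02720078, -585.93318755,  202.27999851]), 'tool_rot': array([-3.13990231e+00,  2.82909705e-05,  4.45793614e-01]), 'force': array([-0.29325119,  0.25115641,  0.20019179]), 'torque': array([-0.01919659, -0.05465149, -0.03909181]), 'gripper_force': 0.0, 'width': 85.21465385980848} 18.700000000000003
```

View pics/scene0.png

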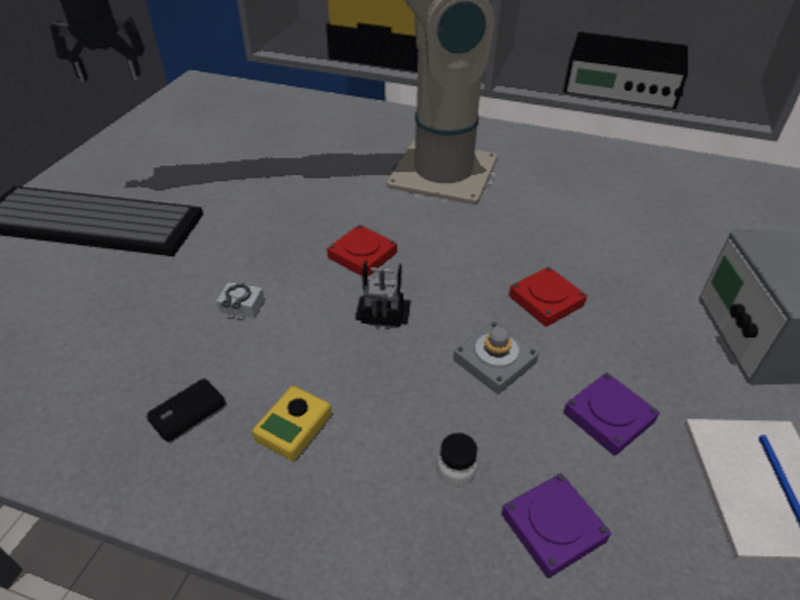

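View pics/top0.png

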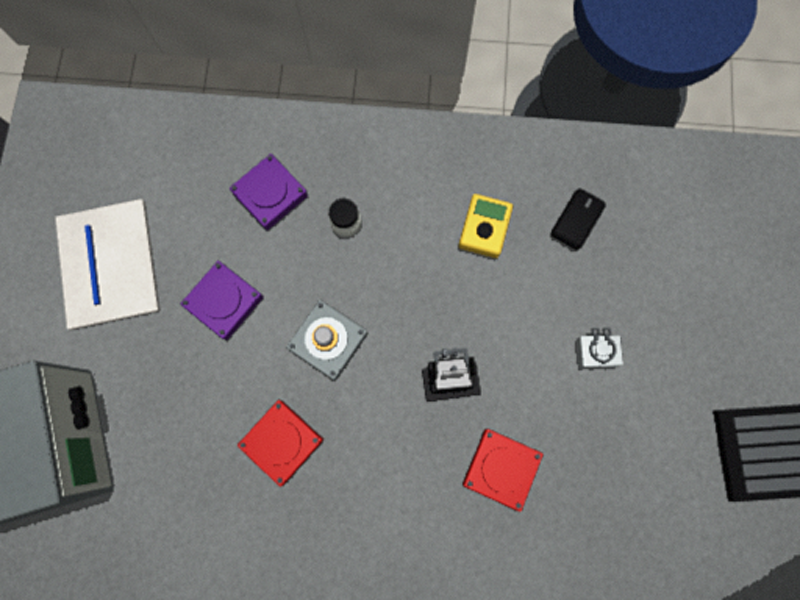

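Look-alikes in the top view, all fixture-shaped: purple (268,190) and (222,300), red (280,442) and (503,468), and the grey one with white flange and spindle (328,340), which is the one I want. The pliers are at (452,372) and the ring block at (600,350). I'll check these in one close crop.

```bash
python3 - <<'E'
import cv2,numpy as np
t=cv2.imread("pics/top0raw.png");s=cv2.imread("pics/scene0raw.png")
def c(im,u,v,h=22): return cv2.resize(im[v-h:v+h,u-h:u+h],(264,264),interpolation=cv2.INTER_CUBIC)
# scale 6; origins (u-22,v-22)
m=np.vstack([np.hstack([c(t,289,238),c(t,384,223),c(t,210,218)]),np.hstack([c(s,245,190),c(s,154,192),c(s,318,225)])])
cv2.imwrite("pics/crop1.png",m)
E
```

```text
(no output)
```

View pics/crop1.png

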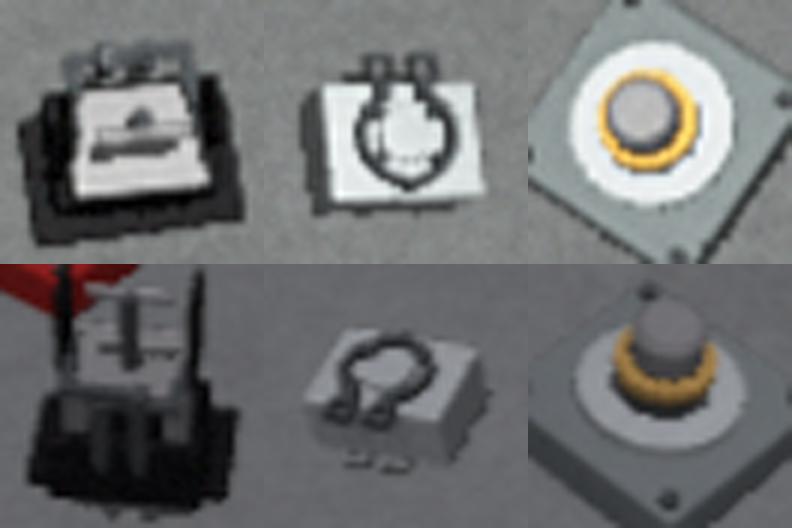

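Confirmed: the grey fixture has the white flange, brass collar and spindle; the pliers on the black stand have their tips towards image top; the ring on the aluminium block has its eyes towards image top (world +x). Next is a render-and-fit of the poses.

```bash
cat > vis.py <<'E'
import cv2,numpy as np
from scipy.optimize import minimize
from cell import cams,read_state
S=8
def cap(n):
    im=cams.get_image(n); h=im["color"].shape[0]
    f=h/2/np.tan(np.radians(im["fovy"]/2))
    im["K"]=np.array([[f,0,im["cx"]],[0,f,im["cy"]],[0,0,1.]]); return im
def proj(im,P):
    return cv2.projectPoints(np.asarray(P,float).reshape(-1,3),np.array(im["rvec"],float),np.array(im["tvec"],float),im["K"],None)[0].reshape(-1,2)
def place(p,P):
    c,s=np.cos(p[2]),np.sin(p[2]); P=np.asarray(P,float)
    return np.c_[p[0]+c*P[:,0]-s*P[:,1],p[1]+s*P[:,0]+c*P[:,1],P[:,2]]
def rect(x0,x1,y0,y1,z): return [[x0,y0,z],[x1,y0,z],[x1,y1,z],[x0,y1,z]]
def circ(r,z,x=0,y=0,n=40):
    a=np.linspace(0,2*np.pi,n,False); return np.c_[x+r*np.cos(a),y+r*np.sin(a),0*a+z]
def cost(im,box,polys):
    """polys: (label,3D pts[,hull]) painted in order; label colours by least squares"""
    u0,v0,u1,v1=box; L=np.zeros(((v1-v0)*S,(u1-u0)*S),np.uint8)
    for lab,P in polys:
        q=proj(im,P)
        if lab>0: q=cv2.convexHull(q.astype(np.float32)).reshape(-1,2)
        q=((q+.5-[u0,v0])*S-.5)
        cv2.fillPoly(L,[np.round(q*16).astype(np.int32)],abs(lab),shift=4)
    n=max(abs(l) for l,_ in polys)+1
    A=np.stack([cv2.resize((L==k).astype(np.float32),(u1-u0,v1-v0),interpolation=cv2.INTER_AREA).ravel() for k in range(n)],1)
    Y=im["color"][v0:v1,u0:u1].reshape(-1,3).astype(float)
    X=np.linalg.lstsq(A,Y,rcond=None)[0]
    return np.abs(A@X-Y).mean()
def fit(ims,boxes,model,p0,step):
    f=lambda p:sum(cost(i,b,model(p)) for i,b in zip(ims,boxes))
    p0=np.array(p0,float)
    for k in range(3):
        s=np.vstack([p0]+[p0+np.eye(len(p0))[i]*step[i]*(-.5)**k for i in range(len(p0))])
        r=minimize(f,p0,method="Nelder-Mead",options=dict(initial_simplex=s,maxfev=400,xatol=.02,fatol=1e-3)); p0=r.x
    return p0,r.fun
def at(im,u,v,z):
    R=cv2.Rodrigues(np.array(im["rvec"],float))[0]; c=-R.T@np.array(im["tvec"],float).ravel()
    d=R.T@np.linalg.inv(im["K"])@[u,v,1]; return c+d*(z-c[2])/d[2]
def box(im,P,h): 
    u,v=proj(im,P)[0].round().astype(int); return (u-h,v-h,u+h,v+h)
def block(q): # q=[bx,by,byaw,rx,ry,ryaw]
    b=q[:3]; r=q[3:]
    lo,hi=rect(-27,22,-32,32,0),rect(-27,22,-32,32,30)
    o=[(1,place(b,lo+hi)),(2,place(b,hi))]
    a=np.radians(np.linspace(20,340,50))
    def C(R,z): return np.c_[R*np.cos(a),R*np.sin(a),0*a+z]
    for z in(30,35): o.append((-3,place(r,np.vstack([C(21,z),C(15.5,z)[::-1]]))))
    for s in(1,-1): o.append((3,place(r,rect(23,33,s*9-5.5,s*9+5.5,35))))
    return o
def fixt(q): # x,y,yaw,tip
    b=q[:3];t=q[3]
    return [(1,place(b,rect(-48,48,-48,48,0)+rect(-48,48,-48,48,26))),(2,place(b,rect(-48,48,-48,48,26))),
     (3,place(b,circ(34,32))),(4,place(b,np.vstack([circ(21,t-19),circ(21,t-27)]))),(5,place(b,circ(21,t-19))),
     (6,place(b,np.vstack([circ(15,t-19),circ(15,t-4),circ(12,t)]))),(7,place(b,circ(12,t)))]
def stand(q):
    p=lambda x0,x1,y0,y1,z0,z1:place(q,rect(x0,x1,y0,y1,z0)+rect(x0,x1,y0,y1,z1))
    return [(1,p(-40,14,-45,45,0,8)),(1,p(-27,21,-34,34,0,36)),(2,p(-24,14,-27,27,60,65)),(3,p(-13,13,26,30,67,112)),(3,p(-13,13,-30,-26,67,112))]
E
python3 - <<'E'
from vis import *
T,Sc=cap("top"),cap("scene")
r0=at(T,384,223,30);f0=at(T,210,218,45);s0=at(T,289,240,36)
print(r0,f0,s0, at(Sc,154,192,32),at(Sc,318,222,45),at(Sc,245,195,40))
for nm,ims in(("both",[T,Sc]),("top",[T]),("scene",[Sc])):
    p,c=fit(ims,[box(i,[*r0[:2],20],26) for i in ims],block,[*r0[:2],0,*r0[:2],0],[4,4,.1,4,4,.1]);print(nm,"ring",p.round(2),c)
    p,c=fit(ims,[box(i,[*f0[:2],35],36) for i in ims],fixt,[*f0[:2],.6,75],[4,4,.1,5]);print("fix",p.round(2),c)
    p,c=fit(ims,[box(i,[*s0[:2],40],30) for i in ims],stand,[*s0[:2],.05],[4,4,.1]);print("stand",p.round(2),c)
print(read_state()["clock"])
E
```

```text
[ 537.60294358 -209.54779686   30.        ] [512.4893155  224.30719818  45.        ] [475.19946026  25.14249666  36.        ] [ 554.19867715 -196.99677856   32.        ] [530.31160976 233.13972796  45.        ] [494.80329949  34.62776326  40.        ]
both ring [ 5.3734e+02 -2.1043e+02  1.0000e-01  5.3749e+02 -2.1189e+02  1.5000e-01] 12.555550078402419
fix [519.13 231.68   1.07  61.36] 17.399933837448422
stand [4.806e+02 2.782e+01 2.100e-01] 28.042885599680105
top ring [ 5.3723e+02 -2.1054e+02  9.0000e-02  5.3704e+02 -2.1188e+02  1.1000e-01] 7.970611659848687
fix [518.73 231.64   1.07  62.27] 5.677304818219204
stand [4.8022e+02 2.7810e+01 2.1000e-01] 10.126757330462766
scene ring [ 5.4093e+02 -2.0927e+02  9.0000e-02  5.3970e+02 -2.1078e+02  1.4000e-01] 3.5966373486864094
fix [519.89 231.51   1.08  62.62] 11.590956443933113
stand [4.8297e+02 2.8050e+01 1.8000e-01] 17.353829493562248
0.2
```

Request:
move_arm --targets "1 0 0 0 0 0 7.05;1 0 0 0 0 0 7.05;1 2 -3.5 0 0 0 0;1 2 -3.5 0 0 0 0;1 2 -3.5 0 0 0 0"

```text
clock: 0.62
eef_pos: [318.1, -470.3, 202.6]
tool_rot: [-3.141, 0.0, 0.198]
force: [1.5, 1.3, -0.8]
width: 85.5
gripper_force: 0.0
```

Request:
move_arm --targets "1 2 -3.5 0 0 0 0;1 2 -3.5 0 0 0 0;1 2 -3.5 0 0 0 0;1 2 -3.5 0 0 0 0;1 2 -3.5 0 0 0 0"

```text
clock: 1.03
eef_pos: [381.8, -278.4, 203.2]
tool_rot: [3.141, -0.0, 0.199]
force: [1.1, -0.0, 0.5]
width: 85.5
gripper_force: 0.0
```

Request:
move_arm --targets "1 2 -3.5 0 0 0 0;1 2 -3.5 0 0 0 0;1 2 -3.5 0 0 0 0;1 2 -3.5 0 0 0 0;1 2 -3.5 0 0 0 0"

```text
clock: 1.45
eef_pos: [445.1, -87.0, 203.3]
tool_rot: [3.141, -0.0, 0.2]
force: [0.8, -0.1, -0.0]
width: 85.5
gripper_force: 0.0
```

Request:
move_arm --targets "1 2 -3.5 0 0 0 0;1 1 -1.8 0 0 0 0;1 0 0 0 0 0 0"

```text
clock: 1.7
eef_pos: [465.4, -25.0, 203.2]
tool_rot: [-3.139, -0.002, 0.209]
force: [0.6, -0.0, 0.2]
width: 85.4
gripper_force: 0.0
```

Request:
move_arm --targets "1 1.3 -2.4 0 0 0 0;1 1.3 -2.45 0 0 0 0;1 0 0 3.8 0 0 0;1 0 0 3 0 0 0;1 0 0 0 0 0 0"

```text
clock: 2.12
eef_pos: [475.5, 21.1, 131.0]
tool_rot: [-3.141, 0.01, 0.2]
force: [-0.8, 0.0, 0.5]
width: 85.5
gripper_force: 0.0
```

```bash
cat >> vis.py <<'E'
def look(name,P,h=24,k=11):
    m=[]
    for n in("top","scene"):
        im=cap(n); u,v=proj(im,P)[0].round().astype(int)
        c=im["color"][v-h:v+h,u-h:u+h,::-1]; m.append(cv2.resize(c,(400,400),interpolation=cv2.INTER_CUBIC))
        print(n,"origin",u-h,v-h,"scale",400/(2*h))
    cv2.imwrite(f"pics/{name}.png",cv2.convertScaleAbs(np.hstack(m),alpha=1.6,beta=15))
E
python3 - <<'E'
from vis import *
look("grip1",[481,28,90],32)
s=read_state();print(s["eef_pos"],s["tool_rot"])
E
```

```text
top origin 258 204 scale 6.25
scene origin 212 144 scale 6.25
[478.82547364  20.77494831 134.86423974] [3.14143127e+00 2.60356958e-03 1.98603934e-01]
```

View pics/grip1.png

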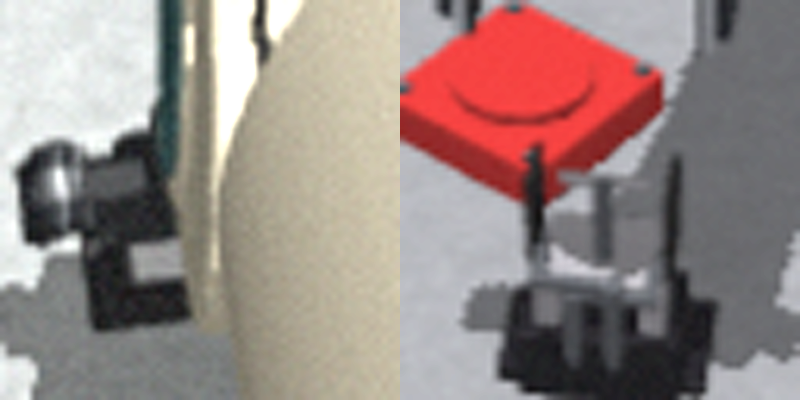

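Request:
move_arm --targets "1 0.4 -0.65 0 0 0 0;1 0 0 2.2 0 0 0;1 0 0 2.2 0 0 0;1 0 0 2 0 0 0;1 0 0 0 0 0 0"

```text
clock: 2.63
eef_pos: [481.8, 28.9, 70.2]
tool_rot: [-3.141, 0.002, 0.199]
force: [0.1, -0.3, -0.2]
width: 85.6
gripper_force: 0.0
```

Request:
move_arm --targets "0.6 0 0 0 0 0 0;0.45 0 0 0 0 0 0;0.38 0 0 0 0 0 0;0.38 0 0 0 0 0 0"

```text
clock: 2.97
eef_pos: [484.0, 28.7, 73.0]
tool_rot: [3.141, -0.004, 0.199]
force: [-0.1, -0.8, 6.4]
width: 59.2
gripper_force: 6.1
```

```bash
python3 - <<'E'
from vis import *
look("grip2",[481,28,80],28)
s=read_state();print(s)
E
```

```text
top origin 261 208 scale 7.142857142857143
scene origin 216 151 scale 7.142857142857143
{'clock': 3.0667, 'qpos': array([-0.1331479 ,  0.60564333,  0.02320633,  2.09203431, -0.03022523,
        0.44018303, -1.45850683]), 'qd': array([ 4.92307317e-04,  9.37876850e-04, -7.07722205e-04, -4.30579835e-04,
        5.60704573e-05,  1.21706669e-03,  2.33667902e-03]), 'tau': array([-5.18338624e-01, -4.27050018e+01,  3.61739779e-01, -8.97781491e+00,
       -8.69002333e-02, -5.85502025e-02,  1.51190028e-02]), 'eef_pos': array([484.01834923,  28.61913974,  72.93084054]), 'tool_rot': array([ 3.14091868, -0.00399095,  0.199066  ]), 'force': array([-0.56517179, -0.55938258,  6.58909273]), 'torque': array([-0.09637724,  0.1187294 ,  0.01734903]), 'gripper_force': 6.085973829030991, 'width': 59.13690375077011}
```

View pics/grip2.png

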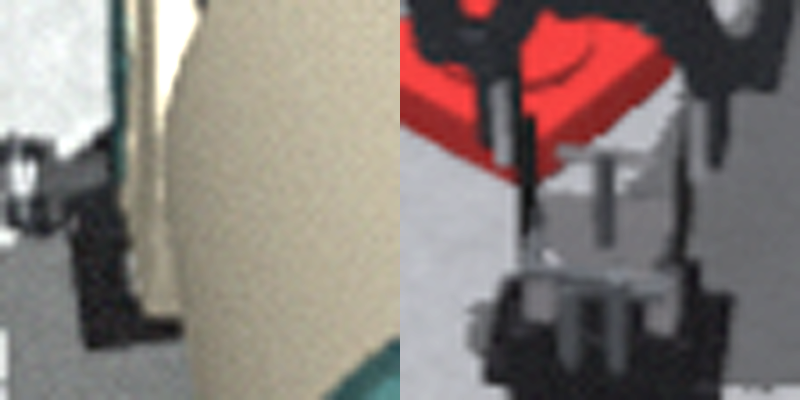

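The picture shows the fingers about the paddles, with lower ends at (500,165) and (715,165) and paddles at (528,180) and (683,180). I'll check by projection whether the fingertips appear where the measured TCP puts them.

```bash
python3 - <<'E'
from vis import *
im=cap("scene")
def sh(n,p,P): print(n,((proj(im,place(p,P))-[216,151]+.5)*7.143+[400,0]).round().tolist())
p=[484,28.6,.199]
sh("finger tips y+-29.5..45 at z73",p,[[0,-29.5,73],[0,29.5,73],[11,-29.5,73],[11,-43,73],[11,43,73],[11,-29.5,92]])
for q in([481,28,.2],[483,28,.2],[484,28.6,.2]): sh("paddle front outer lo/hi, -y +y",q,[[13,-30,67],[13,-30,112],[13,30,67],[13,30,112]])
sh("foot",[481.5,28,.2],rect(-40,14,-45,45,0)); sh("plate front?",[481.5,28,.2],[[14,-27,65],[14,27,65]])
E
```

```text
finger tips y+-29.5..45 at z73 [[522.0, 220.0], [686.0, 235.0], [517.0, 240.0], [479.0, 237.0], [720.0, 259.0], [515.0, 200.0]]
paddle front outer lo/hi, -y +y [[517.0, 251.0], [512.0, 154.0], [684.0, 266.0], [685.0, 170.0]]
paddle front outer lo/hi, -y +y [[515.0, 254.0], [510.0, 158.0], [682.0, 270.0], [683.0, 173.0]]
paddle front outer lo/hi, -y +y [[515.0, 257.0], [510.0, 160.0], [683.0, 272.0], [684.0, 176.0]]
foot [[507.0, 284.0], [482.0, 383.0], [722.0, 405.0], [739.0, 306.0]]
plate front? [[524.0, 258.0], [675.0, 272.0]]
```

Request:
move_arm --targets "0.38 0 0 -0.5 0 0 0;0.38 0 0 -0.7 0 0 0;0.38 0 0 0 0 0 0"

```text
clock: 3.37
eef_pos: [483.1, 29.0, 84.7]
tool_rot: [3.141, -0.002, 0.2]
force: [-0.1, -1.2, -1.6]
width: 58.9
gripper_force: 6.0
```

```bash
python3 - <<'E'
from vis import *
im=cap("scene")
print("start tips pred",proj(im,place([280,-586,.446],[[0,-42,203],[0,42,203],[0,-42,216],[0,42,216]])).round(1).tolist(),"seen 52.5,50 / 89,48.6")
look("lift1",[484,28,90],28)
print(read_state()["eef_pos"])
E
```

```text
start tips pred [[60.1, 63.3], [89.1, 62.1], [58.7, 59.1], [87.8, 57.9]] seen 52.5,50 / 89,48.6
top origin 262 206 scale 7.142857142857143
scene origin 216 149 scale 7.142857142857143
[482.35400861  28.91894583  83.4060339 ]
```

View pics/lift1.png

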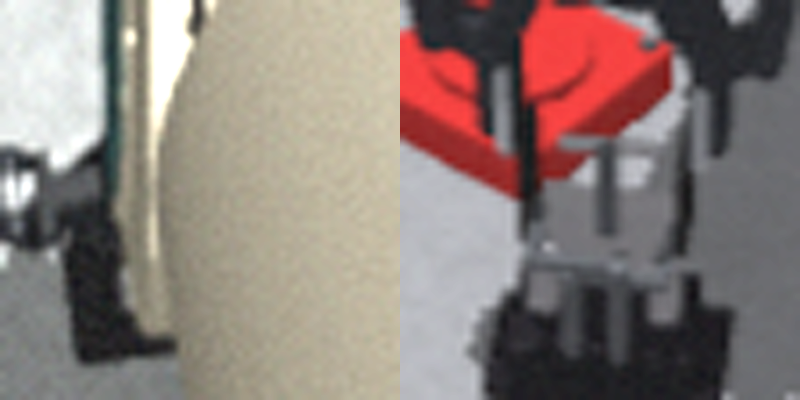

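Request:
move_arm --targets "0.38 0 0 -1.5 0 0 0;0.38 0 0 -1.5 0 0 0;0.38 0.1 2 0 0 0 0;0.38 0.1 3.5 0 0 0 0;0.38 0.1 3.5 0 0 0 0"

```text
clock: 3.93
eef_pos: [503.3, -58.4, 113.2]
tool_rot: [-3.141, -0.0, 0.204]
force: [0.6, -0.2, -2.4]
width: 59.1
gripper_force: 6.0
```

Request:
move_arm --targets "0.38 0.1 3.5 0 0 0 0;0.38 0.1 3.5 0 0 0 0;0.38 0.2 3.5 0 0 0 0;0.38 0.1 3 0 0 0 0;0.38 0.1 2 0 0 0 0"

```text
clock: 4.35
eef_pos: [539.4, -213.9, 112.7]
tool_rot: [3.14, 0.001, 0.196]
force: [1.4, 0.7, -2.3]
width: 58.8
gripper_force: 6.0
```

Request:
move_arm --targets "0.38 0 0 0 0 0 2;0.38 0 0 0 0 0 2;0.38 0 0 0 0 0 0;0.38 0 0 0 0 0 0"

```text
clock: 4.68
eef_pos: [539.2, -209.2, 112.6]
tool_rot: [-3.141, 0.001, 0.131]
force: [-0.8, -0.3, -2.4]
width: 58.9
gripper_force: 6.0
```

```bash
python3 - <<'E'
from vis import *
look("ring1",[545,-211,60],24)
s=read_state();print(s["eef_pos"],s["tool_rot"],s["width"])
E
```

```text
top origin 365 194 scale 8.333333333333334
scene origin 125 157 scale 8.333333333333334
[ 539.50825039 -209.01283406  112.90221075] [-3.14120701e+00  4.65170469e-04  1.31420169e-01] 59.22898194405538
```

View pics/ring1.png

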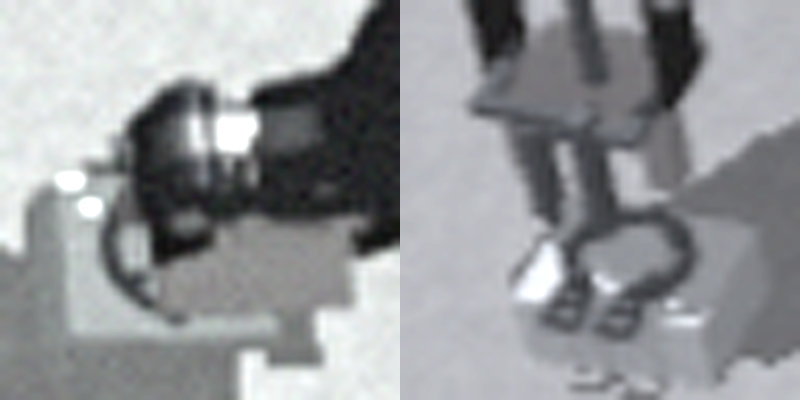

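```bash
python3 - <<'E'
from vis import *
im=cap("scene"); np.savez("ring1.npz",color=im["color"])
def sh(n,p,P): print(n,((proj(im,place(p,P))-[125,157]+.5)*8.333+[400,0]).round().tolist())
q=[538.5,-209,.131]; z=76
sh("pins lo, -y,+y",q,[[28,-9,z-7],[28,9,z-7]]); sh("pins at plate z",q,[[28,-9,z+24],[28,9,z+24]])
sh("feet lo",q,[[14,-17,z],[14,-27,z],[14,17,z],[14,27,z],[-24,-7,z],[-16,7,z]])
sh("plate front/back corners",q,[[14,-27,z+29],[14,27,z+29],[-24,27,z+29],[-24,-27,z+29]])
sh("paddles lo front outer",q,[[13,-29.5,z+31],[13,29.5,z+31]])
r=[539.7,-210.8,.14]
sh("eyes top",r,[[28,-9,35],[28,9,35]]);sh("ring back,ctr",r,[[-21,0,35],[0,0,35]])
sh("block top",[540.9,-209.3,.09],rect(-27,22,-32,32,30))
E
```

```text
pins lo, -y,+y [[553.0, 223.0], [609.0, 231.0]]
pins at plate z [[532.0, 146.0], [590.0, 154.0]]
feet lo [[542.0, 173.0], [511.0, 168.0], [647.0, 187.0], [678.0, 192.0], [620.0, 99.0], [653.0, 121.0]]
plate front/back corners [[491.0, 95.0], [662.0, 119.0], [708.0, 40.0], [542.0, 18.0]]
paddles lo front outer [[484.0, 87.0], [670.0, 113.0]]
eyes top [[567.0, 305.0], [622.0, 313.0]]
ring back,ctr [[653.0, 206.0], [628.0, 249.0]]
block top [[577.0, 194.0], [509.0, 294.0], [699.0, 328.0], [761.0, 226.0]]
```

```bash
cat >> vis.py <<'E'
def pl(q,z,sp=9.2,w=29.5):
    def b(x0,x1,y0,y1,z0,z1): return place(q,rect(x0,x1,y0,y1,z+z0)+rect(x0,x1,y0,y1,z+z1))
    o=[(4,b(-24,-16,-7,7,0,24))]
    o+=[(4,b(2,14,s*22-5,s*22+5,0,24)) for s in(1,-1)]
    o+=[(5,b(26,30,s*sp-2,s*sp+2,-7,24)) for s in(1,-1)]
    return o
E
python3 - <<'E'
from vis import *
im=cap("scene"); z=76
p0=[539.7,-210.8,.14]
bx=(125+16,157+18,125+37,157+42)  # picture (533..708,150..350)
best=None
fb=lambda q:[(l,P) for l,P in block([540.9,-209.3,.09,*q[2:5]])]+pl([q[0],q[1],.131],z)
q,c=fit([im],[bx],fb,[538.5,-209,*p0],[-3,-3,2,2,.05]);print(q.round(2),c)
for k in(0,1):
  q2,c=fit([im],[bx],fb,[538.5+3-6*k,-211,*p0],[3,3,-2,-2,.05]);print(q2.round(2),c)
h=24;c=cv2.resize(im["color"][157:205,125:173,::-1],(800,800),interpolation=cv2.INTER_CUBIC)
c=cv2.convertScaleAbs(c,alpha=1.6,beta=15)
for l,P in fb(q):
    u=((proj(im,P)-[125,157]+.5)*800/48)
    if l>=3 and l in(4,5) or l==-3:
        u=cv2.convexHull(u.astype(np.float32)) if l>0 else u
        cv2.polylines(c,[u.round().astype(np.int32)],True,(0,0,255) if l==5 else (0,255,0) if l==4 else (255,0,0),1)
cv2.imwrite("pics/fit1.png",c[100:700])
E
```

```text
[ 5.3780e+02 -2.0844e+02  5.4075e+02 -2.1051e+02  1.7000e-01] 13.037900083086516
[ 5.3823e+02 -2.0816e+02  5.4042e+02 -2.1065e+02  1.8000e-01] 12.983929225588936
[ 5.3638e+02 -2.0956e+02  5.4058e+02 -2.1043e+02  1.6000e-01] 13.06904461464385
```

View pics/fit1.png

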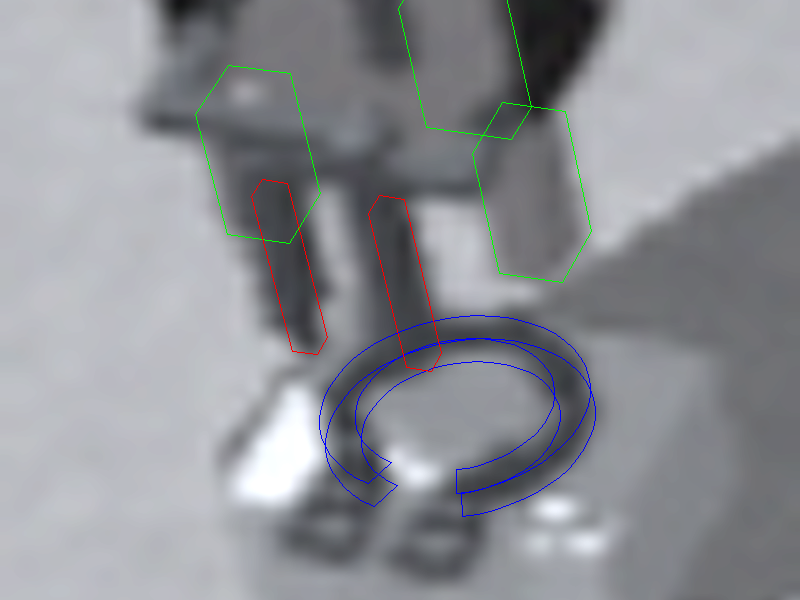

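```bash
python3 - <<'E'
from vis import *
im=cap("scene")
f=lambda x,y,z:at(im,125+x/16.667-.5,157+(y+100)/16.667-.5,z)
for p in((328,535),(437,550)): print("eye",f(*p,35).round(1))
for p in((295,343),(310,345)): print("pinL tip",f(*p,69).round(1))
g=cv2.cvtColor(im["color"],cv2.COLOR_RGB2GRAY)
print("cols",list(range(136,158)))
for v in range(170,196): print(v,' '.join('%3d'%x for x in g[v,136:158]))
s=read_state();print(s["eef_pos"],s["tool_rot"])
E
```

```text
eye [ 573.8 -214.    35. ]
eye [ 571.2 -196.4   35. ]
pinL tip [ 567.3 -216.1   69. ]
pinL tip [ 567.  -213.7   69. ]
cols [136, 137, 138, 139, 140, 141, 142, 143, 144, 145, 146, 147, 148, 149, 150, 151, 152, 153, 154, 155, 156, 157]
170  45  47  48  52  58  59  62  65  65  64  74  67  54  61  65  64  54  40  34  36  42  44
171  84  63  46  40  40  41  45  44  54  64  68  55  47  60  67  68  63  58  47  49  58  59
172 107  81  54  52  53  46  39  45  46  44  42  38  54  64  66  65  64  58  46  59  61  57
173 110  86  58  47  41  37  36  41  40  38  38  37  44  52  58  59  61  51  49  62  61  56
174 109  94  66  44  37  34  32  58  79  59  38  33  35  35  51  48  44  45  56  64  63  58
175 110  96  72  48  38  34  29  60  95  73  39  34  32  55  90 100  90  82  72  64  63  59
176 110 108  85  51  38  34  31  48  96  81  44  36  32  47  94 109 107  96  74  64  64  61
177 111 110  99  76  49  37  32  34  91  88  53  35  33  33  91 110 112 110  83  65  64  61
178 109 108 106  86  53  36  33  29  76  82  54  37  33  29  66 101 113 111  85  64  64  63
179 110 109 108  95  61  36  35  30  6
[... 919 characters left out ...]
96  51  52  59  93  99  87  84  85  84  74  63  64  51
190 109 109  83 103 140 151 152 151 101  42  40  42 122 119 103  94  86  75  52  40  41  37
191 112 109 100 131 150 152 151 118  68  41  34  33  84 131 135  96  58  44  37  35  34  39
192 112 112 109 136 152 156 133  84  54  59  46  40  71  95  88  59  39  33  32  34  49  72
193 110 111 107 106 105 106  85  50  40  41  37  50  76  76  63  56  58  44  57  73  79 125
194 107 108 101  93  91  78  61  52  67  68  48  59  72  62  44  41  43  36  69  84  83  95
195 107 111 106  97  91  75  50  44  51  54  46  67  70  58  67  71  59  46  72  86 102 120
[ 539.68925495 -209.1578063   113.11792325] [-3.14144057e+00  2.45498678e-05  1.30783416e-01]
```

```bash
python3 - <<'E'
from vis import *
T,Sc=cap("top"),cap("scene")
now=Sc["color"].copy()
T["color"]=cv2.imread("pics/top0raw.png")[:,:,::-1];Sc["color"]=cv2.imread("pics/scene0raw.png")[:,:,::-1]
for p in((380.8,212.3),(388.7,212.3),(386,232.2)): print("top eyes/back",at(T,*p,35).round(1))
bl={"T":[537.2,-210.5,.09],"S":[540.9,-209.3,.09]}
def m(B):
    def f(q):
        b=B; r=q[:3]; hs=q[3]
        o=[(1,place(b,rect(-27,22,-32,32,0)+rect(-27,22,-32,32,30))),(2,place(b,rect(-27,22,-32,32,30)))]
        a=np.radians(np.linspace(25,335,50)); C=lambda R,z:np.c_[R*np.cos(a),R*np.sin(a),0*a+z]
        for z in(30,32.5,35): o.append((-3,place(r,np.vstack([C(21,z),C(16.5,z)[::-1]]))))
        for s in(1,-1):
            o.append((3,place(r,rect(28-hs,28+hs,s*9-hs,s*9+hs,30)+rect(28-hs,28+hs,s*9-hs,s*9+hs,35))))
            o.append((3,place(r,rect(18,28-hs,s*9-3,s*9+3,30)+rect(18,28-hs,s*9-3,s*9+3,35))))
            o.append((4,place(r,rect(24.5,31.5,s*9-3.5,s*9+3.5,35))))
        return o
    return f
for n,im,B,b in(("T",T,bl["T"],(370,203,400,243)),("S",Sc,bl["S"],(136,180,172,208))):
    for dx in(-2,3):
        q,c=fit([im],[b],m(B),[539+dx,-211,.13,5],[3,3,.1,1]);print(n,q.round(2),round(c,2))
im=Sc;im["color"]=now
q,c=fit([im],[(140,186,172,208)],m(bl["S"]),[540,-211,.13,5],[3,3,.1,1]);print("now",q.round(2),c)
E
```

```text
top eyes/back [ 563.2 -199.5   35. ]
top eyes/back [ 564.8 -219.2   35. ]
top eyes/back [ 514.3 -213.2   35. ]
T [ 5.3687e+02 -2.1192e+02  1.1000e-01  6.4200e+00] 12.27
T [ 5.3695e+02 -2.1177e+02  1.0000e-01  6.3600e+00] 12.35
S [ 5.3978e+02 -2.1074e+02  1.3000e-01  6.0400e+00] 6.82
S [ 5.3980e+02 -2.1071e+02  1.1000e-01  6.0000e+00] 6.79
now [ 5.4046e+02 -2.1029e+02  1.2000e-01  5.2700e+00] 13.597086088768702
```

Request:
move_arm --targets "0.38 0.2 0.1 0 0 0 1;0.38 0 0 1.5 0 0 0;0.38 0 0 1.2 0 0 0;0.38 0 0 0.4 0 0 0;0.38 0 0 0 0 0 0"

```text
clock: 5.45
eef_pos: [541.0, -210.0, 81.1]
tool_rot: [-3.141, 0.002, 0.112]
force: [-0.3, 0.8, -2.1]
width: 58.8
gripper_force: 6.0
```

```bash
python3 - <<'E'
from vis import *
im=cap("scene")
s=read_state();print(s["eef_pos"],s["tool_rot"],s["force"])
e=s["eef_pos"];z=e[2]-36.9;r=[540,-210.6,.115];q=[e[0]-1.8,e[1]-.5,s["tool_rot"][2]]
print("eyes top px",proj(im,place(r,[[28,-9,35],[28,9,35]])).round(1).tolist(),"tips",proj(im,place(q,[[28,-8.6,z-7],[28,8.6,z-7]])).round(1).tolist())
h=18;c=cv2.resize(im["color"][172:208,134:182,::-1],(800,600),interpolation=cv2.INTER_CUBIC)
c=cv2.convertScaleAbs(c,alpha=1.6,beta=15)
k=800/48
D=lambda P,col:cv2.polylines(c,[((proj(im,P)-[134,172]+.5)*k).round().astype(np.int32)],True,col,1)
for s_ in(1,-1):
    D(place(r,rect(24.5,31.5,s_*9-3.5,s_*9+3.5,35)),(255,0,0)); D(place(q,rect(26,30,s_*8.6-2,s_*8.6+2,z-7)),(0,0,255))
cv2.imwrite("pics/fit2.png",c)
E
```

```text
[ 541.66677678 -210.17241984   81.87025485] [-3.14126436e+00  6.87827860e-04  1.12205437e-01] [-0.01036097 -0.9476506  -1.65025805]
eyes top px [[144.4, 193.2], [150.9, 194.2]] tips [[144.3, 192.3], [150.5, 193.3]]
```

View pics/fit2.png

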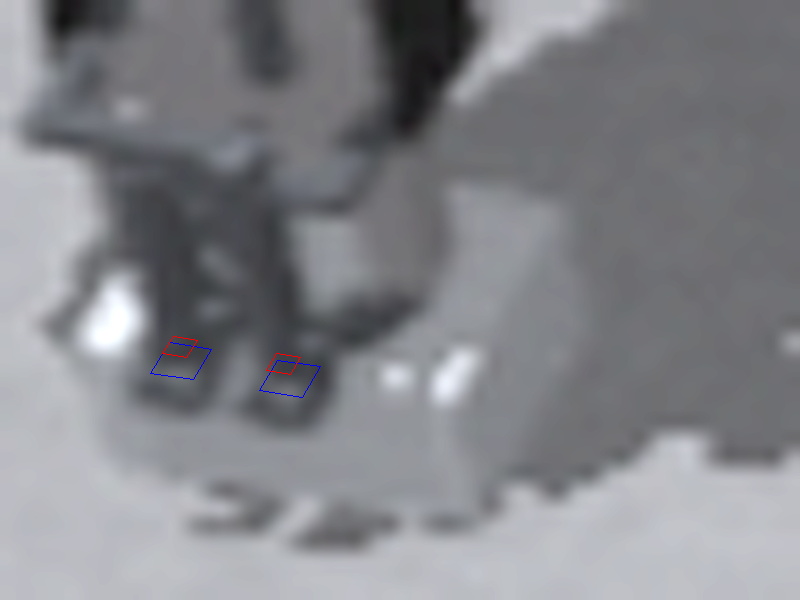

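Picture: pins at about (183,340) and (283,345), right above the eye lugs at (182,375) and (288,390). I'll descend by feel.

Request:
move_arm --targets "0.38 0 0 0.15 0 0 0;0.38 0 0 0.15 0 0 0;0.38 0 0 0.1 0 0 0;0.38 0 0 0 0 0 0"

```text
clock: 5.83
eef_pos: [542.0, -210.3, 78.3]
tool_rot: [3.141, -0.0, 0.112]
force: [0.5, 0.2, -2.4]
width: 58.9
gripper_force: 6.0
```

Request:
move_arm --targets "0.38 0 0 0.1 0 0 0;0.38 0 0 0.05 0 0 0;0.38 0 0 0 0 0 0;0.38 0 0 0 0 0 0"

```text
clock: 6.17
eef_pos: [541.8, -210.3, 76.7]
tool_rot: [3.142, -0.0, 0.112]
force: [0.4, -0.1, -2.6]
width: 58.9
gripper_force: 6.0
```

Request:
move_arm --targets "0.38 0 0 0.1 0 0 0;0.38 0 0 0.1 0 0 0;0.38 0 0 0.1 0 0 0;0.38 0 0 0 0 0 0;0.38 0 0 0 0 0 0"

```text
clock: 6.58
eef_pos: [541.7, -210.2, 73.5]
tool_rot: [-3.141, 0.0, 0.112]
force: [0.1, -1.0, -2.4]
width: 58.6
gripper_force: 6.0
```

Request:
move_arm --targets "0.38 0 0 0.1 0 0 0;0.38 0 0 0 0 0 0;0.38 0 0 0 0 0 0"

```text
clock: 6.83
eef_pos: [541.8, -210.2, 72.6]
tool_rot: [-3.142, 0.0, 0.112]
force: [0.2, 0.8, -2.1]
width: 59.3
gripper_force: 6.0
```

Request:
move_arm --targets "0.38 0 0 0.1 0 0 0;0.38 0 0 0 0 0 0;0.38 0 0 0 0 0 0"

```text
clock: 7.08
eef_pos: [542.1, -210.3, 71.9]
tool_rot: [3.141, -0.001, 0.112]
force: [-0.1, -0.3, 1.6]
width: 59.0
gripper_force: 6.1
```

Request:
move_arm --targets "0.38 0 0 0.05 0 0 0;0.38 0 0 0 0 0 0;0.38 0 0 0 0 0 0"

```text
clock: 7.33
eef_pos: [542.4, -210.3, 71.7]
tool_rot: [3.141, -0.001, 0.112]
force: [0.2, 0.5, 6.6]
width: 59.0
gripper_force: 6.1
```

Request:
move_arm --targets "0.38 0 0 -0.06 0 0 0;0.3 0 0 -0.02 0 0 0;0.25 0 0 -0.04 0 0 0;0.2 0 0 -0.04 0 0 0;0.2 0 0 0 0 0 0"

```text
clock: 7.75
eef_pos: [542.5, -211.1, 73.4]
tool_rot: [3.14, -0.002, 0.112]
force: [1.1, -0.2, 5.5]
width: 51.6
gripper_force: 11.2
```

Request:
move_arm --targets "0.15 0 0 -0.05 0 0 0;0.1 0 0 -0.04 0 0 0;0.05 0 0 -0.04 0 0 0;0 0 0 -0.04 0 0 0;0 0 0 0 0 0 0"

```text
clock: 8.17
eef_pos: [542.4, -211.3, 74.9]
tool_rot: [3.14, -0.001, 0.112]
force: [0.4, -2.0, 4.9]
width: 43.2
gripper_force: 13.7
```

Request:
move_arm --targets "-0.05 0 0 -0.03 0 0 0;-0.1 0 0 -0.02 0 0 0;-0.15 0 0 -0.02 0 0 0;-0.2 0 0 -0.02 0 0 0;-0.2 0 0 0 0 0 0"

```text
clock: 8.58
eef_pos: [542.5, -211.3, 76.0]
tool_rot: [3.14, -0.002, 0.112]
force: [-0.7, -2.8, 7.5]
width: 34.8
gripper_force: 16.8
```

Request:
move_arm --targets "-0.22 0 0 -0.04 0 0 0;-0.24 0 0 0 0 0 0;-0.24 0 0 0 0 0 0"

```text
clock: 8.83
eef_pos: [542.4, -211.2, 76.3]
tool_rot: [3.14, -0.001, 0.112]
force: [0.1, -2.8, 6.3]
width: 32.8
gripper_force: 17.0
```

Request:
move_arm --targets "-0.28 0 0 -0.02 0 0 0;-0.32 0 0 0 0 0 0;-0.32 0 0 0 0 0 0"

```text
clock: 9.08
eef_pos: [542.5, -211.3, 76.8]
tool_rot: [3.14, -0.002, 0.112]
force: [-0.7, -2.1, 9.8]
width: 29.8
gripper_force: 41.7
```

Request:
move_arm --targets "-0.31 0 0 -0.1 0 0 0;-0.31 0 0 -0.2 0 0 0;-0.31 0 0 -0.3 0 0 0;-0.31 0 0 -0.4 0 0 0;-0.31 0 0 0 0 0 0"

```text
clock: 9.5
eef_pos: [541.8, -210.0, 86.2]
tool_rot: [-3.141, -0.0, 0.113]
force: [0.0, 1.0, -2.3]
width: 30.0
gripper_force: 39.9
```

```bash
python3 - <<'E'
from vis import *
im=cap("scene");np.save("lift.npy",im["color"]);s=read_state();print(s["eef_pos"],s["force"],s["width"],s["gripper_force"])
g=cv2.cvtColor(im["color"],cv2.COLOR_RGB2GRAY)
print("cols",list(range(138,166)))
for v in range(178,203): print(v,' '.join('%3d'%x for x in g[v,138:166]))
E
```

```text
[ 541.8339033  -210.07416138   86.00618278] [-0.31078395  0.30374869 -1.29388996] 30.131269459506818 39.93002772331238
cols [138, 139, 140, 141, 142, 143, 144, 145, 146, 147, 148, 149, 150, 151, 152, 153, 154, 155, 156, 157, 158, 159, 160, 161, 162, 163, 164, 165]
178 113 119  97  71  56  44  55  64  65  65  64  58  49  39  25  12  27  53  65  65  65  64  62  69  65  59  59  57
179  75  86  77  65  62  60  62  65  64  65  64  50  37  33  30  33  53  63  65  65  64  60  60  59  60  61  59  57
180  66  57  55  57  59  61  64  64  64  64  63  56  50  46  56  60  58  62  65  65  62  60  61  60  60  59  60  59
181  52  51  42  40  42  43  47  50  52  57  59  61  62  66  75  73  62  63  66  63  60  57  59  60  60  62  61  59
182  38  39  37  39  40  40  46  44  40  40  40  44  51  67  70  64  47  57  69  62  57  57  58  59  61  60  60  61
183  33  31  51  58  57  48  44  40  37  40  42  35  51  52  47  43  33  55  66  62  57  56  61  77  79  76  73  67
184  30  31  49  63  64  57  55  56  72  72  68  68  70  52  38  34  30  50  61  63  58  55  51  74  84  83  82  82
185  32  29  42  59  68
[... 1364 characters left out ...]
  73
197 108 101  92  90  86  84  84  84  84  84  83  84  85  83  84  84  83  84  83  84  84  83  89  80  74  74  73  72
198 109 105  95  88  85  82  83  82  84  83  83  84  85  85  84  85  84  84  85  85  86  84  89  82  76  74  74  68
199 109 107 101  93  89  85  82  82  82  83  82  84  84  83  84  85  84  85  86  86  85  85  88  85  78  75  71  66
200 109 110 111 102 101  87  78  84  84  83  83  83  83  82  84  83  83  83  84  84  85  84  85  87  79  74  67  60
201 109 110 110 110 109  82  63  65  64  62  66  74  78  85  90  86  84  84  84  83  84  84  85  88  81  69  91 102
202 109 109 108 108  88  65  59  58  89 102 101 102  81  65  68  65  68  75  79  85  91  87  86  90  83  68  95 109
```

Request:
move_arm --targets "-0.31 0 0 -1.5 0 0 0;-0.31 0 0 -2.2 0 0 0;-0.31 0 0 -2 0 0 0;-0.31 0 -1 -1 0 0 0;-0.31 0.2 -2 0 0 0 0"

```text
clock: 9.97
eef_pos: [541.5, -183.2, 155.2]
tool_rot: [3.138, -0.004, 0.108]
force: [0.6, 0.3, -2.5]
width: 29.8
gripper_force: 39.9
```

Request:
move_arm --targets "-0.31 0.2 -3 0 0 0 0;-0.31 0.2 -3.3 0 0 0 0;-0.31 0.2 -3.3 0 0 0 0;-0.31 0.2 -3.3 0 0 0 0;-0.31 0.2 -3.3 0 0 0 0"

```text
clock: 10.38
eef_pos: [531.0, -15.7, 152.5]
tool_rot: [-3.141, 0.001, 0.113]
force: [1.8, 0.2, -1.9]
width: 29.9
gripper_force: 39.9
```

Request:
move_arm --targets "-0.31 0.2 -3.3 0 0 0 0;-0.31 0.2 -3.3 0 0 0 0;-0.31 0.2 -3.3 0 0 0 0;-0.31 0.2 -3.3 0 0 0 0;-0.31 0.2 -3.3 0 0 0 0"

```text
clock: 10.8
eef_pos: [522.2, 149.3, 152.5]
tool_rot: [-3.141, 0.001, 0.113]
force: [0.7, -0.4, -2.1]
width: 29.9
gripper_force: 39.9
```

Request:
move_arm --targets "-0.31 0.2 -3.3 0 0 0 0;-0.31 0.2 -2.5 0 0 0 0;-0.31 0 -1.5 0 0 0 0;-0.31 0 0 0 0 0 0;-0.31 0 0 0 0 0 0"

```text
clock: 11.22
eef_pos: [518.0, 221.1, 152.3]
tool_rot: [3.141, 0.002, 0.115]
force: [0.3, -1.2, -2.5]
width: 29.8
gripper_force: 39.9
```

```bash
python3 - <<'E'
from vis import *
s=read_state();print(s["eef_pos"],s["tool_rot"],s["force"],s["width"],s["gripper_force"])
T,Sc=cap("top"),cap("scene");np.savez("spin.npz",t=T["color"],s=Sc["color"])
# refit fixture from the start pictures, orange collar centroid too
T["color"]=cv2.imread("pics/top0raw.png")[:,:,::-1];Sc["color"]=cv2.imread("pics/scene0raw.png")[:,:,::-1]
for n,im in(("T",T),("S",Sc)):
    for t in(68,75,82):
        f=lambda q:fixt([q[0],q[1],1.07,t])
        b=box(im,[519,231,50],20)
        q,c=fit([im],[b],f,[519,231.5],[3,3]);print(n,t,q.round(2),round(c,2))
E
```

```text
[518.00861568 221.05937134 152.30870779] [3.14132842e+00 1.51851369e-03 1.15377868e-01] [ 0.30344158 -1.23843898 -2.47067982] 29.84374831546002 39.901201128959656
T 68 [518.08 231.27] 8.6
T 75 [517.74 230.6 ] 10.14
T 82 [516.87 229.59] 12.2
S 68 [521.64 231.65] 6.44
S 75 [527.92 231.97] 9.09
S 82 [520.94 231.49] 10.2
```

Request:
move_arm --targets "-0.31 0.2 -1.05 0 0 0 0;-0.31 0 0 1.2 0 0 0;-0.31 0 0 0 0 0 0;-0.31 0 0 0 0 0 0"

```text
clock: 11.65
eef_pos: [519.8, 229.8, 140.5]
tool_rot: [3.141, 0.002, 0.111]
force: [-0.6, -0.6, -2.8]
width: 30.1
gripper_force: 39.9
```

```bash
python3 - <<'E'
from vis import *
s=read_state();e=s["eef_pos"];print(e,s["tool_rot"],s["force"])
im=cap("scene")
u,v=proj(im,[519,231,75])[0].round().astype(int);o=np.array([u-24,v-20]);print(o)
k=800/48
c=cv2.resize(im["color"][o[1]:o[1]+36,o[0]:o[0]+48,::-1],(800,600),interpolation=cv2.INTER_CUBIC)
c=cv2.convertScaleAbs(c,alpha=1.6,beta=15)
D=lambda P,col:cv2.polylines(c,[((proj(im,P)-o+.5)*k).round().astype(np.int32)],True,col,1)
D(place([519.9,231.5,0],circ(34,32)),(0,0,255))
for t in(66,72): D(place([519.9,231.5,0],circ(12,t)),(0,255,0) if t==66 else (0,255,255))
q=[e[0]-.6,e[1]-.5,s["tool_rot"][2]]; z=e[2]-41.6
D(place([q[0]+1.8,q[1],q[2]],circ(23,z-5)),(255,0,0))
for a in(1,-1): D(place([q[0]-1.2,q[1],q[2]],rect(26,30,a*21.2-2,a*21.2+2,z-7)),(255,0,255))
cv2.imwrite("pics/spin.png",c);np.save("spin.npy",im["color"])
E
```

```text
[519.80842798 229.83568776 140.49696497] [3.14079055e+00 1.55680341e-03 1.11334312e-01] [-0.64497507 -0.6422241  -2.76361673]
[296 190]
```

View pics/spin.png

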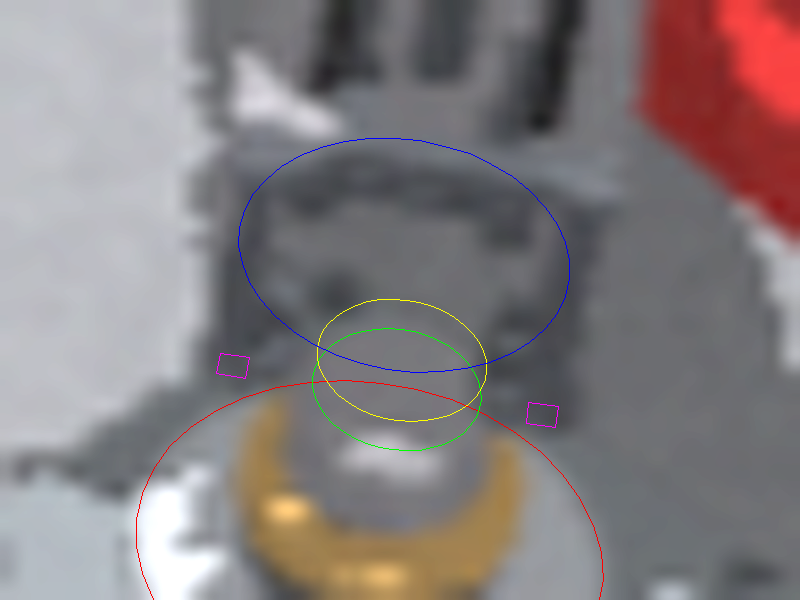

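Picture: the ring hangs from the pliers (lobes at (335,295) and (505,335), pins at about (250,350) and (560,415)). It is nearly over the spindle (grey top with chamfer highlight at (390,455), brass collar spanning 237 to 522). I'll check the pins numerically.

```bash
python3 - <<'E'
import numpy as np,cv2
g=cv2.cvtColor(np.load("spin.npy"),cv2.COLOR_RGB2GRAY)
print("    ",' '.join('%3d'%x for x in range(306,336)))
for v in range(196,220): print(v,' '.join('%3d'%x for x in g[v,306:336]))
E
```

```text
306 307 308 309 310 311 312 313 314 315 316 317 318 319 320 321 322 323 324 325 326 327 328 329 330 331 332 333 334 335
196 111 103  77  72 112 123 119 114 109  82  64  64  65  65  65  64  65  65  60  50  39  31  18  29  58  65  66  60  47  35
197 111 110  81  63  79  82  85 101 118 112  83  64  64  65  64  65  65  66  59  45  36  29  14  39  59  65  64  63  55  39
198 110 111 103  79  64  68  67  70  78  77  69  65  63  63  63  64  63  63  58  50  44  49  57  60  64  65  65  61  58  52
199 111 112  88  64  66  69  68  67  64  53  45  44  47  51  57  59  63  64  62  62  60  61  63  65  65  66  70  64  58  57
200 110  89  69  60  53  54  54  49  45  41  38  45  44  40  42  41  43  45  48  52  57  60  63  69  71  72  67  60  59  58
201 112  84  63  63  48  41  44  40  38  37  37  40  38  37  42  44  41  36  39  40  41  43  44  52  63  71  71  64  59  58
202 112  85  65  64  49  38  50  43  34  38  50  56  53  52  46  43  39  36  36  39  42  38  47  45  43  49  50  56  57  57
203 110 108  84  61  46  39  51  55  51  54  55  56  57  57  56  57  57  57  49  40  36  38  54  47  37  39  50 
[... 1295 characters left out ...]
  65  65  67  67  65  65  65  65  55  45  46  41  39  37  44  55  59  60  59  61
215  60  67  78  83  80  75  71  63  63  67  68  67  66  66  65  65  66  66  64  53  49  50  44  39  47  57  61  61  61  61
216  70  80  84  84  80  72  66  61  61  66  69  91 103 104  84  69  69  68  66  67  73  68  60  57  60  58  59  61  61  61
217  81  83  84  84  78  72  67  61  60  64  83 104 110 110 106 102  82  66  63  68  72  81  76  64  60  61  59  60  60  62
218  84 126 110  81  76  72  71  67  62  62  69  74  76  90  93  91  76  64  62  69  74  81  83  76  64  60  59  59  59  58
219 144 119  91  80  73  70  73  70  64  62  64  63  65  69  70  70  66  63  63  71  73  81  86  85  72  63  60  60  61  59
```

Request:
move_arm --targets "-0.31 0 -0.13 0 0 0 0;-0.31 0 0 0.8 0 0 0;-0.31 0 0 0.8 0 0 0;-0.31 0 0 0.2 0 0 0;-0.31 0 0 0 0 0 0"

```text
clock: 12.12
eef_pos: [519.2, 231.4, 121.8]
tool_rot: [3.141, 0.002, 0.112]
force: [0.8, 0.5, -2.2]
width: 30.0
gripper_force: 39.9
```

Request:
move_arm --targets "-0.31 0 0 0.15 0 0 0;-0.31 0 0 0.15 0 0 0;-0.31 0 0 0.15 0 0 0;-0.31 0 0 0 0 0 0"

```text
clock: 12.45
eef_pos: [520.0, 231.8, 118.2]
tool_rot: [3.142, 0.0, 0.112]
force: [0.2, -0.4, -2.5]
width: 29.6
gripper_force: 39.9
```

Request:
move_arm --targets "-0.31 0 0 0.15 0 0 0;-0.31 0 0 0.15 0 0 0;-0.31 0 0 0 0 0 0"

```text
clock: 12.7
eef_pos: [519.9, 231.8, 115.2]
tool_rot: [3.141, 0.0, 0.112]
force: [-0.3, -0.6, -2.6]
width: 29.7
gripper_force: 39.9
```

Request:
move_arm --targets "-0.31 0 0 0.15 0 0 0;-0.31 0 0 0.1 0 0 0;-0.31 0 0 0 0 0 0"

```text
clock: 12.95
eef_pos: [519.9, 231.8, 112.7]
tool_rot: [3.141, 0.0, 0.112]
force: [-0.3, -0.0, -1.7]
width: 30.0
gripper_force: 39.9
```

Request:
move_arm --targets "-0.31 0 0 0.1 0 0 0;-0.31 0 0 0.1 0 0 0;-0.31 0 0 0 0 0 0"

```text
clock: 13.2
eef_pos: [520.0, 231.9, 110.8]
tool_rot: [3.142, 0.0, 0.112]
force: [-0.5, -0.3, -2.2]
width: 29.8
gripper_force: 39.9
```

Request:
move_arm --targets "-0.31 0 0 0.1 0 0 0;-0.31 0 0 0.1 0 0 0;-0.31 0 0 0 0 0 0"

```text
clock: 13.45
eef_pos: [519.9, 231.8, 108.7]
tool_rot: [3.141, 0.0, 0.112]
force: [-0.0, 1.1, -3.1]
width: 29.7
gripper_force: 39.9
```

Request:
move_arm --targets "-0.31 0 0 0.1 0 0 0;-0.31 0 0 0.1 0 0 0;-0.31 0 0 0.1 0 0 0;-0.31 0 0 0 0 0 0"

```text
clock: 13.78
eef_pos: [519.9, 231.8, 105.7]
tool_rot: [3.141, 0.0, 0.112]
force: [-0.7, 0.3, -2.3]
width: 29.7
gripper_force: 39.9
```

Request:
move_arm --targets "-0.31 0 0 0.1 0 0 0;-0.31 0 0 0.1 0 0 0;-0.31 0 0 0.1 0 0 0;-0.31 0 0 0 0 0 0"

```text
clock: 14.12
eef_pos: [520.0, 231.8, 102.7]
tool_rot: [3.141, 0.0, 0.112]
force: [-0.3, -0.5, -2.1]
width: 29.8
gripper_force: 39.9
```

```bash
python3 - <<'E'
from vis import *
im=cap("scene");g=cv2.cvtColor(im["color"],cv2.COLOR_RGB2GRAY)
print(read_state()["eef_pos"],read_state()["force"],read_state()["torque"])
print("    ",' '.join('%3d'%x for x in range(306,336)))
for v in range(203,228): print(v,' '.join('%3d'%x for x in g[v,306:336]))
E
```

```text
[519.95072501 231.81927282 102.78334958] [ 0.14238405 -0.41976034 -2.11532842] [-0.00246547  0.0455691  -0.03427693]
     306 307 308 309 310 311 312 313 314 315 316 317 318 319 320 321 322 323 324 325 326 327 328 329 330 331 332 333 334 335
203 110 107  83  62  64  67  65  59  34  15  30  44  60  60  44  34  34  46  60  66  65  41  12  41  62  66  65  60  58  57
204 107  88  67  78  74  67  66  58  32  19  31  49  63  52  39  34  36  55  64  51  43  28  12  52  65  66  65  59  57  59
205 105 104  79  84  79  65  66  51  24  23  33  42  59  51  36  34  37  58  61  45  32  20  20  54  66  65  63  60  58  58
206 107  86  64  97 111  85  66  45  18  25  32  39  58  56  44  37  50  61  60  43  30  18  19  53  65  65  61  58  58  58
207 107 103  77 101 118 115 111  76  36  53  59  49  57  64  63  61  63  65  62  45  27  18  40  61  65  66  62  58  57  58
208 109 112  85 107 123 121 118 112  78  60  65  62  64  65  65  64  66  61  48  37  24  13  41  62  66  65  62  58  59  58
209 111 113  82  74  82  82 106 119 110  81  64  64  64  64  66  65  66  57  43  34  30  24  52  63  65  65  60  5
[... 1541 characters left out ...]
  70  70 107  95  70  71  73  63  43  39  37  37  38  72  86  78  65  60  60  60
223 137  85  39  36  42  49  66  82  77  73  73  72 115 126 124  94  73  54  42  38  35  37  46  75  87  82  67  60  61  61
224 152 147 126  90  58  43  47  58  68  71  72  72  82  88  88  79  72  54  53  48  39  38  38  74  87  84  68  60  60  60
225 155 157 153 114  82  66  45  38  47  59  65  68  72  72  73  72  64  48  50  50  43  38  45  72  86  84  68  60  60  60
226 152 155 125  93  86  84  68  44  37  40  43  45  48  50  47  45  40  37  41  44  41  38  41  74  87  79  66  60  60  90
227 140 125  93  86  86  86  84  72  56  41  36  36  36  37  36  35  51  73  75  72  72  72  72  82 129 112  69  61  91 108
```

Request:
move_arm --targets "-0.31 0 0 0.1 0 0 0;-0.31 0 0 0.1 0 0 0;-0.31 0 0 0 0 0 0"

```text
clock: 14.42
eef_pos: [520.0, 231.9, 100.8]
tool_rot: [3.142, 0.0, 0.112]
force: [-0.4, -0.6, -2.8]
width: 30.1
gripper_force: 39.9
```

Request:
move_arm --targets "-0.31 0 0 0.1 0 0 0;-0.31 0 0 0.1 0 0 0;-0.31 0 0 0 0 0 0"

```text
clock: 14.67
eef_pos: [520.0, 231.8, 98.7]
tool_rot: [3.141, 0.0, 0.112]
force: [0.2, -0.0, -2.3]
width: 29.8
gripper_force: 40.0
```

Request:
move_arm --targets "-0.31 0 0 0.1 0 0 0;-0.31 0 0 0 0 0 0;-0.31 0 0 0 0 0 0"

```text
clock: 14.92
eef_pos: [520.0, 231.9, 97.9]
tool_rot: [3.142, 0.0, 0.112]
force: [0.7, -0.4, -2.4]
width: 30.0
gripper_force: 40.0
```

Request:
move_arm --targets "-0.31 0 0 0.1 0 0 0;-0.31 0 0 0 0 0 0;-0.31 0 0 0 0 0 0"

```text
clock: 15.17
eef_pos: [520.1, 231.9, 96.9]
tool_rot: [-3.142, -0.0, 0.112]
force: [-0.5, 0.3, -2.4]
width: 30.1
gripper_force: 40.0
```

Request:
move_arm --targets "-0.31 0 0 0.1 0 0 0;-0.31 0 0 0 0 0 0;-0.31 0 0 0 0 0 0"

```text
clock: 15.42
eef_pos: [520.2, 231.9, 96.2]
tool_rot: [-3.142, -0.0, 0.112]
force: [0.3, -1.6, 1.4]
width: 29.8
gripper_force: 40.5
```

Request:
move_arm --targets "-0.31 0 0 0.1 0 0 0;-0.31 0 0 0 0 0 0;-0.31 0 0 0 0 0 0"

```text
clock: 15.67
eef_pos: [520.2, 231.8, 95.1]
tool_rot: [-3.142, -0.0, 0.112]
force: [-1.2, -2.3, 2.9]
width: 30.2
gripper_force: 40.8
```

Request:
move_arm --targets "-0.31 0 0 0.1 0 0 0;-0.31 0 0 0 0 0 0;-0.31 0 0 0 0 0 0"

```text
clock: 15.92
eef_pos: [520.2, 231.9, 94.1]
tool_rot: [-3.142, -0.0, 0.112]
force: [-0.2, -1.1, 3.9]
width: 30.0
gripper_force: 41.1
```

Request:
move_arm --targets "-0.31 0 0 0.1 0 0 0;-0.31 0 0 0 0 0 0;-0.31 0 0 0 0 0 0"

```text
clock: 16.17
eef_pos: [520.2, 231.9, 93.0]
tool_rot: [3.142, -0.0, 0.112]
force: [-1.0, -1.3, 5.4]
width: 30.1
gripper_force: 41.3
```

Request:
move_arm --targets "-0.26 0 0 0.02 0 0 0;-0.22 0 0 0.03 0 0 0;-0.18 0 0 0.02 0 0 0;-0.18 0 0 0 0 0 0"

```text
clock: 16.5
eef_pos: [520.4, 232.3, 92.4]
tool_rot: [-3.141, -0.001, 0.113]
force: [-0.3, -0.9, 5.1]
width: 35.0
gripper_force: 14.8
```

Request:
move_arm --targets "-0.14 0 0 0.02 0 0 0;-0.08 0 0 0.03 0 0 0;-0.02 0 0 0.04 0 0 0;-0.02 0 0 0 0 0 0"

```text
clock: 16.83
eef_pos: [520.4, 232.4, 91.4]
tool_rot: [-3.141, -0.001, 0.113]
force: [0.8, 0.7, 4.6]
width: 42.3
gripper_force: 12.3
```

Request:
move_arm --targets "0.03 0 0 0.03 0 0 0;0.08 0 0 0.04 0 0 0;0.13 0 0 0.05 0 0 0;0.13 0 0 0 0 0 0"

```text
clock: 17.17
eef_pos: [520.5, 231.8, 90.2]
tool_rot: [3.142, -0.001, 0.112]
force: [0.8, 0.8, 5.0]
width: 48.2
gripper_force: 10.0
```

Request:
move_arm --targets "0.18 0 0 0.04 0 0 0;0.23 0 0 0.05 0 0 0;0.28 0 0 0.05 0 0 0;0.28 0 0 0 0 0 0"

```text
clock: 17.5
eef_pos: [521.5, 231.8, 89.1]
tool_rot: [-3.142, -0.003, 0.112]
force: [2.2, -0.7, 5.5]
width: 55.0
gripper_force: 7.5
```

Request:
move_arm --targets "0.32 0 0 0.04 0 0 0;0.36 0 0 0.04 0 0 0;0.36 0 0 0 0 0 0;0.36 0 0 0 0 0 0"

```text
clock: 17.83
eef_pos: [521.5, 231.7, 88.3]
tool_rot: [3.142, -0.003, 0.112]
force: [2.6, -0.8, 5.7]
width: 58.0
gripper_force: 6.2
```

```bash
python3 - <<'E'
from vis import *
im=cap("scene");np.save("rel.npy",im["color"]);g=cv2.cvtColor(im["color"],cv2.COLOR_RGB2GRAY)
s=read_state();print(s["eef_pos"],s["force"],s["width"],s["gripper_force"])
print("    ",' '.join('%3d'%x for x in range(306,336)))
for v in range(214,234): print(v,' '.join('%3d'%x for x in g[v,306:336]))
E
```

```text
[521.49526623 231.67535688  88.33206748] [2.367686   0.05476393 5.78419395] 58.35556382690561 6.192617788910866
     306 307 308 309 310 311 312 313 314 315 316 317 318 319 320 321 322 323 324 325 326 327 328 329 330 331 332 333 334 335
214  86  71  59  49  44  44  45  48  49  55  60  63  65  64  64  64  68  74  75  69  66  65  51  54  49  41  51  59  60  60
215  64  67  65  61  61  52  47  49  43  42  42  42  42  46  49  56  68  77  76  71  69  71  65  62  62  58  58  61  62  63
216  69  73  67  65  64  63  62  57  55  59  61  53  39  39  40  41  53  61  59  58  63  65  64  65  63  60  59  61  62  62
217  81  77  70  67  64  66  63  56  47  44  49  48  46  39  36  40  41  43  41  54  63  64  64  64  63  62  60  59  61  61
218  85  76  71  67  66  55  64  61  44  40  50  59  63  63  57  51  45  40  40  43  44  47  49  51  59  61  60  60  59  58
219  85  75  71  67  64  52  44  43  39  40  52  62  65  64  63  53  41  38  52  56  55  55  50  46  54  58  60  60  60  59
220  85  84  81  75  63  45  56  50  37  38  54  63  64  64  65  52  43  39  62  58  57  63  63  62  65  62  60  59  61
[... 916 characters left out ...]
  60  62  52  47  40  36  45  59  81  89  88  89  87 131 128  87  92 102 102 104
229  91  99 133 146 112  84  83  80  82  81  83  84  75  60  47  40  41  60 129 152 116  87  87 125 119 103 109 110 111 111
230 104  94 106 132 144 113  87  88  87  87  87  87  85  83  81  82  82  85 101 107  96  88  87  92 104 111 112 111 111 111
231 108 103  88  94 102  93  87  87  87  87 130 148 114 130 116  89  89  89  88  88  87  87  85  95 107 111 112 112 112 112
232 108 107 104  99  89  89 101 124 107 129 153 156 119  99  96  89  89 130 149 130  99  85  95 106 110 110 111 111 112 110
233 108 108 108 108 102  97  97 102  98 111 120 128 127 123 123 103  87  99 106  99  83  70  97 111 110 111 111 112 109 102
```

Request:
move_arm --targets "0.37 0.15 0 0 0 0 0;0.37 0 0 0 0 0 0;0.37 0 0 0 0 0 0"

```text
clock: 18.13
eef_pos: [522.1, 231.7, 88.1]
tool_rot: [3.141, -0.001, 0.112]
force: [1.5, -0.7, 5.7]
width: 58.8
gripper_force: 6.1
```

Request:
move_arm --targets "0.37 0.05 0 -0.1 0 0 0;0.37 0 0 -0.1 0 0 0;0.37 0 0 -0.1 0 0 0;0.37 0 0 0 0 0 0;0.37 0 0 0 0 0 0"

```text
clock: 18.55
eef_pos: [521.2, 231.8, 90.3]
tool_rot: [3.141, 0.002, 0.113]
force: [-0.1, -0.0, -1.9]
width: 58.5
gripper_force: 6.1
```

Request:
move_arm --targets "0.37 0 0 -0.15 0 0 0;0.37 0 0 -0.2 0 0 0;0.37 0 0 -0.2 0 0 0;0.37 0 0 0 0 0 0"

```text
clock: 18.88
eef_pos: [522.3, 232.2, 96.9]
tool_rot: [-3.141, -0.001, 0.112]
force: [-0.6, -0.6, -1.5]
width: 58.5
gripper_force: 6.1
```

Request:
move_arm --targets "0.37 0 0 -0.3 0 0 0;0.37 0 0 -0.4 0 0 0;0.37 0 0 -0.6 0 0 0;0.37 0 0 -0.6 0 0 0;0.37 0 0 -0.6 0 0 0"

```text
clock: 19.3
eef_pos: [522.2, 232.2, 122.3]
tool_rot: [-3.141, -0.001, 0.112]
force: [-0.2, -0.4, -1.6]
width: 58.7
gripper_force: 6.1
```

Request:
move_arm --targets "0.37 0 0 -1.5 0 0 0;0.37 0 0 -1.5 0 0 0;0.37 0 0 -1 0 0 0;0.37 0 0 0 0 0 0;0.37 0 0 0 0 0 0"

```text
clock: 19.72
eef_pos: [522.4, 232.3, 162.0]
tool_rot: [-3.141, -0.001, 0.112]
force: [-0.3, -0.4, -1.0]
width: 58.4
gripper_force: 6.1
```

```bash
python3 - <<'E'
from vis import *
im=cap("scene");np.save("rel2.npy",im["color"]);g=cv2.cvtColor(im["color"],cv2.COLOR_RGB2GRAY)
s=read_state();print(s["eef_pos"],s["tool_rot"],s["force"],s["width"],s["gripper_force"])
print("seat eyes/ring px",proj(im,place([520,231.6,.112],[[28,-9,52],[28,9,52],[-21,0,52],[0,-21,52],[0,21,52]])).round(1).tolist())
print("    ",' '.join('%3d'%x for x in range(306,336)))
for v in range(203,233): print(v,' '.join('%3d'%x for x in g[v,306:336]))
E
```

```text
[521.75024976 232.01766509 161.25614616] [3.14151975e+00 2.65138753e-04 1.12469348e-01] [-0.07338354 -0.06601328 -1.50046957] 58.676485805342026 6.105147153139114
seat eyes/ring px [[313.6, 224.8], [321.3, 226.0], [319.5, 210.7], [309.9, 215.5], [327.4, 218.3]]
     306 307 308 309 310 311 312 313 314 315 316 317 318 319 320 321 322 323 324 325 326 327 328 329 330 331 332 333 334 335
203 110 112  86  63  62  63  62  62  60  59  50  42  40  48  58  60  61  60  48  40  39  48  57  58  59  60  56  57  58  59
204 109 111  85  63  61  62  62  61  61  60  50  41  38  52  58  61  60  61  51  42  38  51  58  58  58  60  58  58  58  58
205 107 109 106  82  63  62  60  59  59  57  50  41  42  54  58  59  60  60  49  39  42  53  59  58  59  60  60  59  59  59
206 107 107 107  81  63  61  60  58  54  49  40  40  50  57  60  60  60  59  49  38  45  56  60  60  60  59  59  59  58  58
207 108 109 107  82  61  62  58  58  49  38  36  44  53  57  60  59  59  59  49  42  53  58  59  59  60  59  60  60  59  59
208 108 112 113  83  61  59  58  59  51  39  37  47  57  59  57  58  59  59  58  56  58  59  
[... 2306 characters left out ...]
  42  42  47  58  57  51  46  59  78 131 150 152 117  86 130 113  97 104 104 109
228 112 146 158 158 154 112  73  69  58  49  64  61  53  45  41  44  44  59  80 100 108 108  95  88  98 106 109 111 110 110
229  92 109 145 157 155 118 127 146 112  82  84 129 130  92  62  51  47  52  78  90  89  88  88  87  92 105 112 111 111 111
230 103  96 106 134 151 118 138 159 153 115 130 155 124 132 147 111  83  83 134 150 149 148 139 105  74 100 111 111 111 111
231 108 103  88  95 103  94 100 105 106  94 137 157 119 139 160 156 117 133 156 160 159 142 112  81  94 109 112 113 112 113
232 108 107 105 100  90  89 102 125 108 130 154 157 118 100 107 108  96 138 159 142 116 100  99 103 109 111 112 111 113 111
```

```bash
python3 - <<'E'
from vis import *
im=cap("scene");s=read_state();e=s["eef_pos"];y=s["tool_rot"][2];z=e[2]-37
print(e,y)
for dx in(-4,-1.8,0,2): print(dx,proj(im,place([e[0]+dx,e[1]-.5,y],[[28,-8.8,z-7],[28,8.8,z-7]])).round(2).tolist())
g=cv2.cvtColor(im["color"],cv2.COLOR_RGB2GRAY)
print("    ",' '.join('%3d'%x for x in range(306,342)))
for v in range(184,208): print(v,' '.join('%3d'%x for x in g[v,306:342]))
E
```

```text
[521.44126987 231.8649642  160.79281685] 0.11250550960324124
-4 [[317.06, 204.66], [324.93, 205.88]]
-1.8 [[316.85, 205.32], [324.73, 206.55]]
0 [[316.68, 205.86], [324.57, 207.09]]
2 [[316.49, 206.47], [324.39, 207.7]]
     306 307 308 309 310 311 312 313 314 315 316 317 318 319 320 321 322 323 324 325 326 327 328 329 330 331 332 333 334 335 336 337 338 339 340 341
184  82  60  60  59  59  37  22  50  60  64  66  66  66  66  65  66  60  44  33  34  39  58  66  66  66  67  66  66  66  67  52  27  10  53  66  67
185  81  60  60  59  53  31  21  53  64  64  64  66  65  65  66  66  60  44  33  35  47  60  65  65  65  64  66  66  61  53  39  21  15  44  63  66
186 103  76  59  59  51  29  29  56  65  65  65  67  66  66  66  65  56  39  35  35  49  63  66  66  66  66  64  65  53  39  28  16  15  30  57  68
187 107  80  60  61  59  48  55  63  64  64  65  66  66  65  66  66  64  58  50  49  58  66  66  65  66  66  66  66  52  37  24  13  24  30  49  62
188 109  81  60  59  60  63  64  65  64  88  81  67  65  65  66  66  65  66  63  63  65  67  65  66  66  66  66  66  52  38  24  15  24  45
[... 2120 characters left out ...]
  59  50  40  38  52  59  61  61  60  50  40  39  49  56  57  59  59  57  57  57  57  59  59  59  58  60  74
204 107 110  85  63  63  62  62  59  60  61  48  39  41  53  58  60  61  61  47  38  39  51  57  57  59  59  59  57  57  59  59  58  59  60  59  64
205 107 108 107  81  62  62  60  60  59  57  45  37  43  55  59  59  59  60  48  40  42  53  58  59  59  59  60  58  58  59  59  59  57  57  59  59
206 106 107 107  82  61  62  60  60  55  47  39  38  51  59  59  61  59  58  45  36  44  55  60  61  59  59  59  58  58  60  59  57  55  56  58  57
207 108 108 107  81  60  62  57  57  50  40  37  43  53  58  60  60  59  59  49  43  54  59  59  61  59  60  58  58  59  58  59  58  58  59  57  56
```

Request:
move_arm --targets "0.37 0 0 0 0 0 -2.5;0.37 0 0 0 0 0 -2.46;0.37 -0.7 1.6 0 0 0 0;0.37 -1.3 3.2 0 0 0 0;0.37 -1.3 3.2 0 0 0 0"

```text
clock: 20.23
eef_pos: [504.5, 147.4, 160.3]
tool_rot: [-3.141, 0.002, 0.202]
force: [0.6, -1.2, -2.4]
width: 58.6
gripper_force: 6.1
```

Request:
move_arm --targets "0.37 -1.3 3.2 0 0 0 0;0.37 -1.3 3.2 0 0 0 0;0.37 -1.1 3 0 0 0 0;0.37 -0.7 1.8 0 0 0 0;0.37 0 0 0 0 0 0"

```text
clock: 20.65
eef_pos: [482.6, 22.8, 160.7]
tool_rot: [3.139, 0.004, 0.191]
force: [-0.1, -0.3, -1.6]
width: 58.6
gripper_force: 6.1
```

Request:
move_arm --targets "0.37 0 0 1.5 0 0 0;0.37 0 0 2 0 0 0;0.37 0 0 1.5 0 0 0;0.37 0 0 0 0 0 0;0.37 0 0 0 0 0 0"

```text
clock: 21.07
eef_pos: [483.7, 29.1, 110.6]
tool_rot: [-3.141, 0.003, 0.2]
force: [0.2, 0.2, -1.6]
width: 58.7
gripper_force: 6.1
```

```bash
python3 - <<'E'
from cell import read_state
for i in range(1):
    s=read_state();print(s["eef_pos"],s["tool_rot"],s["force"],s["width"])
E
```

```text
[483.66184962  29.12801743 110.55148754] [-3.14108363e+00  2.66500035e-03  1.99656989e-01] [ 0.18205996  0.16089611 -1.59144273] 58.70529630325723
```

Request:
move_arm --targets "0.37 0 0.04 1 0 0 0;0.37 0 0 1.2 0 0 0;0.37 0 0 0.8 0 0 0;0.37 0 0 0.4 0 0 0;0.37 0 0 0 0 0 0"

```text
clock: 21.48
eef_pos: [484.4, 28.5, 77.1]
tool_rot: [-3.141, 0.001, 0.199]
force: [-0.5, 0.3, -1.3]
width: 58.4
gripper_force: 6.1
```

Request:
move_arm --targets "0.37 0 0 0.1 0 0 0;0.37 0 0 0.05 0 0 0;0.37 0 0 0 0 0 0"

```text
clock: 21.73
eef_pos: [484.9, 28.3, 76.3]
tool_rot: [3.142, -0.001, 0.199]
force: [0.7, -0.5, -1.4]
width: 58.8
gripper_force: 6.1
```

Request:
move_arm --targets "0.37 0 0 0.07 0 0 0;0.37 0 0 0 0 0 0;0.37 0 0 0 0 0 0"

```text
clock: 21.98
eef_pos: [484.7, 28.3, 75.4]
tool_rot: [3.142, -0.0, 0.199]
force: [1.3, 0.1, -1.6]
width: 58.6
gripper_force: 6.1
```

Request:
move_arm --targets "0.37 -0.08 0 0.1 0 0 0;0.37 0 0 0 0 0 0;0.37 0 0 0 0 0 0"

```text
clock: 22.23
eef_pos: [483.7, 28.1, 74.2]
tool_rot: [-3.142, 0.0, 0.199]
force: [0.5, 0.3, -1.8]
width: 58.4
gripper_force: 6.1
```

Request:
move_arm --targets "0.37 0 0 0.07 0 0 0;0.37 0 0 0 0 0 0;0.37 0 0 0 0 0 0"

```text
clock: 22.48
eef_pos: [483.8, 28.2, 73.5]
tool_rot: [-3.142, 0.0, 0.199]
force: [0.5, 0.7, -1.6]
width: 58.6
gripper_force: 6.1
```

Request:
move_arm --targets "0.37 0 0 0.05 0 0 0;0.37 0 0 0 0 0 0;0.37 0 0 0 0 0 0"

```text
clock: 22.73
eef_pos: [483.9, 28.1, 73.1]
tool_rot: [3.142, -0.0, 0.199]
force: [0.4, -0.5, 0.2]
width: 58.7
gripper_force: 6.1
```

Request:
move_arm --targets "0.37 0 0 0.03 0 0 0;0.42 0 0 0 0 0 0;0.55 0 0 0 0 0 0;0.8 0 0 0 0 0 0;1 0 0 0 0 0 0"

```text
clock: 23.15
eef_pos: [483.8, 28.2, 72.7]
tool_rot: [-3.142, -0.0, 0.199]
force: [-0.8, -0.1, 0.8]
width: 85.1
gripper_force: 0.0
```

Request:
move_arm --targets "1 0 0 0 0 0 0;1 0 0 0 0 0 0;1 0 0 0 0 0 0"

```text
clock: 23.4
eef_pos: [483.8, 28.1, 72.7]
tool_rot: [3.142, -0.0, 0.199]
force: [0.9, -0.0, -0.5]
width: 85.2
gripper_force: 0.0
```

Request:
move_arm --targets "1 0 0 -0.5 0 0 0;1 0 0 -1 0 0 0;1 0 0 -2 0 0 0;1 0 0 -3 0 0 0;1 0 0 -3 0 0 0"

```text
clock: 23.82
eef_pos: [483.1, 28.1, 169.2]
tool_rot: [-3.141, 0.001, 0.199]
force: [0.4, -0.4, -1.0]
width: 85.1
gripper_force: 0.0
```

Request:
move_arm --targets "1 0 0 -3 0 0 0;1 0 3 0 0 0 0;1 0 4 0 0 0 0;1 0 4 0 0 0 0;1 0 4 0 0 0 0"

```text
clock: 24.23
eef_pos: [513.8, -120.3, 199.3]
tool_rot: [3.141, -0.002, 0.2]
force: [0.5, 0.8, -0.5]
width: 85.6
gripper_force: 0.0
```

Request:
move_arm --targets "1 -1 4 0 0 0 0;1 -1 4 0 0 0 0;1 -1 4 0 0 0 0;1 -1 4 0 0 0 0;1 0 0 0 0 0 0"

```text
clock: 24.65
eef_pos: [503.1, -295.4, 199.0]
tool_rot: [3.133, 0.001, 0.186]
force: [1.3, -1.0, 0.5]
width: 85.4
gripper_force: 0.0
```

```bash
python3 - <<'E'
from vis import *
s=read_state();print(s["eef_pos"],s["force"])
T,Sc=cap("top"),cap("scene")
o=[]
for im,P in((T,[482,28,60]),(Sc,[482,28,70]),(T,[522,232,55]),(Sc,[522,232,52])):
    u,v=proj(im,P)[0].round().astype(int);o.append(cv2.resize(im["color"][v-18:v+18,u-24:u+24,::-1],(400,300),interpolation=cv2.INTER_CUBIC))
cv2.imwrite("pics/end.png",cv2.convertScaleAbs(np.vstack([np.hstack(o[:2]),np.hstack(o[2:])]),alpha=1.5,beta=10))
for n,im in(("T",T),("S",Sc)):
    q,c=fit([im],[box(im,[481,28,40],30)],stand,[481,28,.2],[4,4,.1]);print(n,q.round(2),c)
E
```

```text
[ 503.1087127  -295.36454477  198.98701115] [ 1.33593467 -1.03439251  0.45916439]
T [4.8013e+02 2.7680e+01 2.2000e-01] 10.198319449381856
S [4.8373e+02 2.7990e+01 2.0000e-01] 16.204293242852664
```

View pics/end.png

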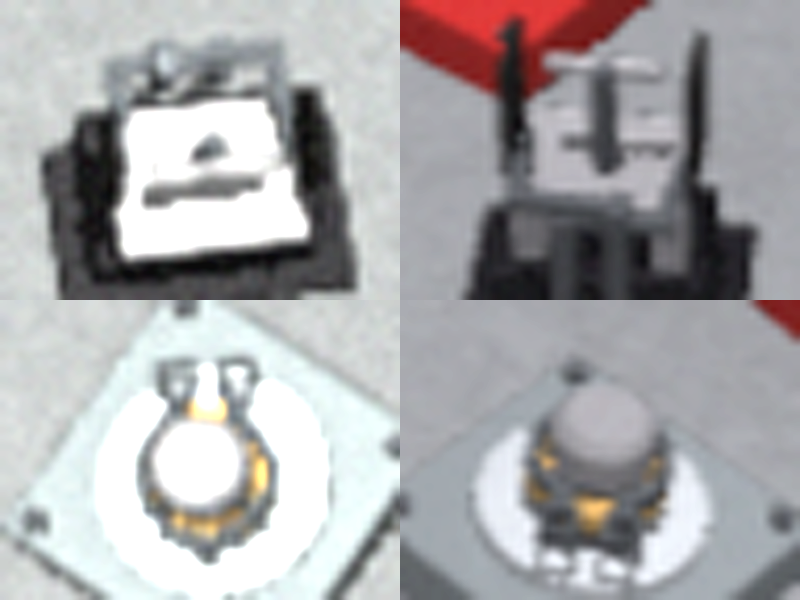

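The pliers stand upright on the stand in the top crops (205,180) and (600,150). The ring sits closed and level round the spindle, with its eyes at (180,385) and (235,385) in the top view, and the arm is clear. Handing in.

```bash
python3 -c "
from cell import order
print(order.finish_job())"
```

```text
the job is handed in; nothing more can be done
None
```

The job is handed in at about 25 s of the 61 s allowed: by the last pictures and force readings, the ring sits closed and level in the spindle groove, the empty pliers stand upright on their stand, and the arm never went near the meter, mouse or jar.

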